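# Kit the parts of two hand lamps into their nest trays

### The arm

A 6-joint arm with a two-finger parallel gripper is mounted at the origin on a cart in front of the work surface, level with it; the furniture and walls round the work are solid. World frame = base frame: x ahead of the robot, y to its left, z up, the work surface at z = 0. Lengths are in m, angles in rad, forces in N, time in s.
With the tool pointing down it reaches from about 0.35 to 0.925 m from the base axis. Payload 6.4 kg.
Tool frame: the origin (TCP) lies midway between the tips of the shut fingers; the grasp point (between the pads) lies 19 mm behind it; z points along the fingers, y is the line along which they close (so a half turn about z gives the same grasp; the last joint's range is limited). The gripper opens to 85 mm and grips with 20 to 120 N. Pads are 22 mm wide; open, the fingers measure 114 mm over their backs; the gripper's body (76 mm by 85 mm) begins 54 mm behind the grasp point. The pads swing forward as they close: fully open they stand 13 mm farther back than shut.
Start: joints at [1.115, 0.245, 1.558, -0, 1.339, -0.174], TCP at [0.181, 0.624, 0.231] pointing down, gripper open.
Joint ranges: [-3.13, 3.13], [-1.02, 2.26], [0.13, 2.54], [-0.95, 4.09], [0.21, 2.88], [-2.74, 2.74]. Speed limits (rad/s): [2.57, 2.57, 3.14, 3.14, 3.14, 3.14].

### API

Orientations are given as a rotation vector (axis times angle).
In Python, from workcell import robot gives the robot as it stands.
- The arm moves only by the tool move_arm, never from a script. Its argument "motion" is a list of rows, each a list of 2 entries, a list of its own where there are three numbers: the shift along the tool's x, y, z in m, then the turn, a rotation vector about the tool's x, y, z in degrees. A call has 1 to 10 rows; each row shifts and turns the commanded pose from where the row before left it, along the tool's axes as they then stand; what a row does not reach is not made up. A row lasts 1/10 s, in which the tool goes at most 50 mm and 8.59 degrees, less where a joint would pass 70% of its speed; a pose out of reach is approached as far as the arm can. A call with a gripper value outside its range is refused whole. "hand" is the finger opening in m, from 0 to 0.0854, set as the call begins (left out, the last holds). The fingers move at their own pace and stop on an object; the grip force is fixed at half the most. Time passes only in rows, so rows that do not move let the fingers close. It gives the time, the measured TCP pose, the force, the opening and the grip force at its end, in the units of the state.
- robot.get_state(): the state, without advancing time (a new reading comes with each control period).
- robot.snapshot(name): name is "side" or "top"; returns (picture, depth): 384x512x3 uint8, red, green, blue; 384x512 float32, m along the optical axis (not along the pixel's ray), 0 where there is no reading.
- robot.camera_params(name): a dict with "fx", "fy", "cx", "cy" (pixels), "pose" (4x4, takes a point from camera to world coordinates). Camera axes: x right, y down, z forward; pixel columns grow to the right and rows downward; lengths in m; the calibration is good to about 2 mm. A picture is of the moment at which its call begins. camera_params takes no time and is no camera call.
- robot.finish_job(): hands the job in; it is judged then, once.
Trained networks look in the newest picture that a camera, given by its name, has taken for a name from the list of things; names that differ only in an ending like _2 or _b are one class to them, and where a whole thing is asked for, a point or a joint stands for the part that bears it (a point fixed in the world has none). Each returns a list of dicts, best first, with "conf" (0 to 1); they miss things now and then, are a little off and sometimes report something else, mostly with a low value. They report only what shows in the picture. A call takes as long as a camera call. They do not tell look-alikes from the thing itself.
- robot.boxes_of(thing, camera): "location" ([x, y, z] in m, in world coordinates, good to about 4 mm: the middle of the surface that is visible of it).
- robot.regions_of(thing, camera): "mask" (384x512 bool, what is visible of it).
The state is a dict: "time_s": time; "joint_pos": joint angles; "qvel": joint speeds; "effort": joint torques, N m; "position": TCP position; "eef_rot": TCP orientation; "contact_force": force on the tool from outside, world axes, zero at the start; "ft_torque": the same for the moment, N m; "grip_width": finger opening in m; "finger_force": force on a finger pad.
Only numpy, scipy, OpenCV 4.12 (cv2) and the standard library are available. Lean on these libraries where they do the work, as an engineer would, in place of code of your own. Each camera call takes 0.05 s, during which the arm holds its last target. There are 200 camera calls.

### The job

Sort the loose lamp parts on the bench into the carriers made for them, so that the kit for two lamps is complete: the tube handle into the empty seat of the wire rack, one half shell flat into each pocket of the long narrow tray, open side up, and one circuit board flat into each pocket of the squarish tray, component side up. Leave the tube that is already in the rack and the dish of screws where they are.

Things in the scene. Friction and masses are not known exactly. Their poses are not given: they have to be found in the camera images.
- tube_center (a point): The loose battery tube handle lying on the bench: a plain cylinder, pale green and white, 34 mm in diameter, 178 mm long; origin at its centre; y along its length; it may lie either way round in the rack.
- shell_a_center (a point): First green moulded half housing (half shell), an open-topped boat 27 mm wide (x), 74 long (y), 13 high, lying open side up; origin at its centre, half-way up; z up; grasp across x. The two half shells are alike.
- shell_b_center (a point): Second green moulded half housing (half shell), an open-topped boat 27 mm wide (x), 74 long (y), 13 high, lying open side up; origin at its centre, half-way up; z up; grasp across x. 
- board_a_center (a point): First small green circuit board: plate 30 to 32 mm wide (x), 60 long (y), 8 high, with leads standing out 34 mm at its -y end; origin at the centre of the plate, 4 mm over its underside (the middle of plate and leads together lies 17 mm towards -y); z up; grasp the plate across x. The two boards are of one kind.
- board_b_center (a point): Second small green circuit board: plate 30 to 32 mm wide (x), 60 long (y), 8 high, with leads standing out 34 mm at its -y end; origin at the centre of the plate, 4 mm over its underside (the middle of plate and leads together lies 17 mm towards -y); z up; grasp the plate across x. 
- tube_rack: Steel wire rack, fixed: two 7 mm wires at y = -48 and +48 mm, each bent into two V seats side by side, mouths 52 mm wide, 45 mm high. Origin on the bench under its middle, y along the tubes, z up. Seat lines at x = -35 mm (empty) and x = +35 mm (taken by a tube). Between the two wires nothing is higher than 8 mm. A seated tube's axis is 35 mm above the origin.
- shell_tray: Long narrow grey nest tray for half shells, fixed, 55 mm (x) by 214 mm (y). Two pockets end to end, centres at y = +48 and -48 mm, each 43 (x) by 90 mm (y), floor 4 mm above the origin, walls 6 mm thick, 10 mm above the floor; the long walls are broken for 54 mm at mid-pocket for the fingers. Origin on the bench under its middle, z up.
- board_tray: Squarish grey nest tray for circuit boards, fixed, 128 mm (x) by 140 mm (y). Two pockets side by side, centres at x = -35 and +35 mm, each 46 (x) by 112 mm (y), floor 4 mm above the origin, walls 10 mm above the floor; the long walls are broken for 76 mm at the middle for the fingers, with 24 mm of flat base between the pockets. Origin on the bench under its middle, z up.
- tube_set_center (a point): The tube handle already seated in the rack, same size as the loose one, origin at its centre; leave it where it is.
- dish: Bystander: round steel dish of small screws, 68 mm across, 18 mm high, loose on the bench; origin at the centre of its underside; leave it alone.
Mind the look-alikes: they are no part of the job. Of the things that look like the board_tray, the larger one is meant.

How it is judged:
By the outcome, as a careful person would: the job done as asked, in the order asked, and still so for the second after the job is handed in, with the robot touching nothing.
It also fails if it takes over 128 s, if anything falls off the work surface, if the arm or the gripper's body presses on something with over 40 N, if the wrist force passes 120 N, or if a joint passes its speed limit or range.

## Working session

There is one attempt and no reset: what is moved stays moved. The work goes in short steps, Python scripts to look and compute and a tool call to move; the robot and the scene stay as the last step left them, time stands still between calls to the robot, and variables do not carry over. Pictures are saved under pics/ and viewed, at most 14 in all, crops included, and the job is handed in when it is done.

Besides the shell and the picture viewer there is one more tool, called as name([rows], argument=value, ...), one row to a line, values as JSON. move_arm: Moves the arm, as the interface text tells. Its arguments: {"type":"object","properties":{"motion":{"type":"array"},"hand":{"type":"number"}},"required":["motion"]}

```bash
ls; mkdir -p pics
cat > h.py <<'E'
import numpy as np, cv2
from scipy.spatial.transform import Rotation as R
from workcell import robot
def snap(n,f=None):
    im,d=robot.snapshot(n)
    if f: cv2.imwrite(f'pics/{f}.png',cv2.resize(im[...,::-1],None,fx=1.5,fy=1.5,interpolation=cv2.INTER_CUBIC))
    return im,d
def cloud(n,d):
    c=robot.camera_params(n); v,u=np.indices(d.shape)
    p=np.stack([(u-c['cx'])/c['fx']*d,(v-c['cy'])/c['fy']*d,d],-1)
    P=c['pose']; return p@P[:3,:3].T+P[:3,3]
E
python3 - <<'E'
from h import *
for n in('top','side'):
    im,d=snap(n,n+'0'); W=cloud(n,d); np.save(n+'_w.npy',W); np.save(n+'_im.npy',im)
    print(n,robot.camera_params(n)['pose'].round(3).tolist(),robot.camera_params(n)['fx'])
    for t in['tube_center','shell_a_center','board_a_center','tube_rack','shell_tray','board_tray','tube_set_center','dish']:
        print(t,[(np.round(b['location'],3).tolist(),round(b['conf'],2)) for b in robot.boxes_of(t,n)])
s=robot.get_state();print(s)
print(R.from_rotvec(s['eef_rot']).as_matrix().round(3))
E
```

```text
pics
top [[0.02, -0.99, 0.138, 0.263], [-1.0, -0.02, 0.003, 0.005], [0.0, -0.138, -0.99, 1.095], [0.0, 0.0, 0.0, 1.0]] 388.8379238057024
tube_center [([0.486, 0.155, 0.029], 0.57)]
shell_a_center [([0.518, -0.153, 0.005], 0.52)]
board_a_center [([0.518, -0.148, 0.006], 0.57), ([0.358, 0.27, 0.005], 0.49)]
tube_rack [([0.558, -0.329, 0.013], 0.73)]
shell_tray [([0.518, 0.288, 0.006], 0.96), ([0.403, -0.275, 0.004], 0.69)]
board_tray [([0.203, 0.331, 0.003], 0.82), ([0.488, 0.155, 0.032], 0.3), ([0.56, -0.329, 0.013], 0.28)]
tube_set_center [([0.546, -0.269, 0.054], 0.96), ([0.526, -0.005, 0.005], 0.53)]
dish []
side [[0.969, -0.106, 0.222, 0.202], [-0.245, -0.494, 0.834, -0.744], [0.021, -0.863, -0.505, 0.515], [0.0, 0.0, 0.0, 1.0]] 347.19812116367734
tube_center [([0.486, 0.147, 0.024], 0.73)]
shell_a_center [([0.519, -0.148, 0.011], 0.81), ([0.517, 0.289, 0.002], 0.65)]
board_a_center [([0.362, 0.267, 0.006], 0.52)]
tube_rack [([0.558, -0.321, 0.009], 0.59)]
shell_tray [([0.519, 0.288, 0.005], 0.92), ([0.54, -0.279, 0.046], 0.22)]
board_tray [([0.204, 0.328, 0.006], 0.69)]
tube_set_
[... 199 characters left out ...]
330769e-05,
        1.33866861e+00, -1.74074427e-01]), 'qvel': array([-7.83808714e-04, -6.34734672e-05,  2.22326774e-03,  1.24433401e-03,
        1.54479945e-03,  1.31457749e-03]), 'effort': array([ 1.37056428e-03, -4.29527664e+01, -3.26420152e+01, -9.36948891e-05,
        6.78918877e-04,  7.14331719e-06]), 'position': array([0.18074897, 0.62438957, 0.23131622]), 'eef_rot': array([4.41180383e-01, 3.11042742e+00, 9.33787632e-05]), 'contact_force': array([ 0.63038696, -0.10696434, -0.85793385]), 'ft_torque': array([ 1.50154860e-04, -1.37674535e-05,  3.51505465e-02]), 'finger_force': 0.0, 'grip_width': 0.08554907043212752}
[[-0.961  0.278  0.   ]
 [ 0.278  0.961  0.   ]
 [-0.     0.    -1.   ]]
```

View pics/top0.png

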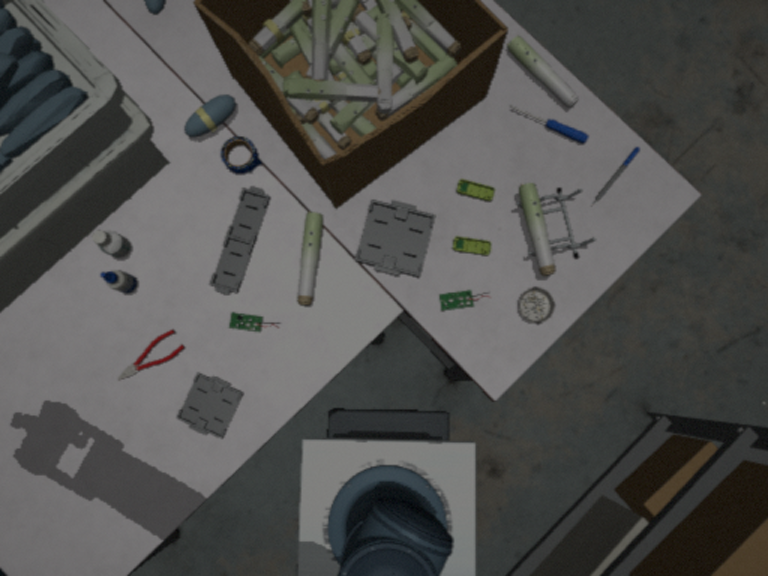

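View pics/side0.png

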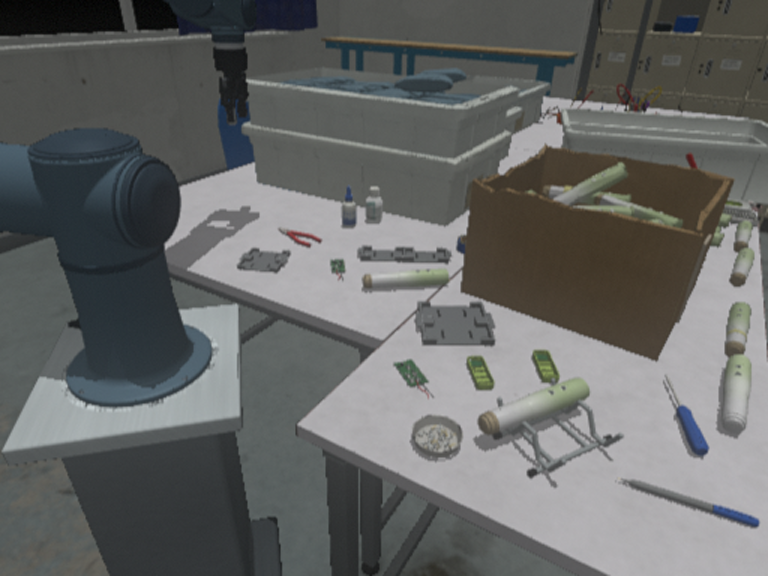

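The top picture shows the shells at (475,190) and (471,246), and the boards at (458,300) and (247,322). The loose tube is at (311,258), the shell tray at (240,240), the large board tray at (397,238) and its small look-alike at (210,405). The rack is at (560,225) with its right seat empty, and the dish is at (535,305). Next I measure poses from colour masks and depth.

Run:
```python
from h import *
W=np.load('top_w.npy'); im=np.load('top_im.npy')
hsv=cv2.cvtColor(im,cv2.COLOR_RGB2HSV)
def rect(name,box,cond):
    x0,y0,x1,y1=[int(b/1.5) for b in box]
    m=np.zeros(im.shape[:2],bool); m[y0:y1,x0:x1]=cond[y0:y1,x0:x1]
    n,l,s,_=cv2.connectedComponentsWithStats(m.astype(np.uint8)); k=1+np.argmax(s[1:,4]); m=l==k
    p=W[m]; p=p[p[:,2]>-0.05]
    r=cv2.minAreaRect((p[:,:2]*1000).astype(np.float32))
    q=p[:,:2]-p[:,:2].mean(0); w,v=np.linalg.eigh(q.T@q)
    print(name,m.sum(),'mean',p.mean(0).round(4),'rect',np.round(r[0],1),np.round(r[1],1),round(r[2],1),'pca',round(float(np.degrees(np.arctan2(v[1,1],v[0,1]))),1),'z',np.percentile(p[:,2],[5,50,95]).round(3))
S=hsv[...,1]; H=hsv[...,0]; V=hsv[...,2]
green=(S>90)&(H>25)&(H<95)
rect('shell1',(445,165,510,215),green); rect('shell2',(440,225,505,265),green)
rect('board1',(430,280,476,320),green); rect('board2',(220,305,265,338),green)
Z=W[...,2]
grey=(V<140)&(S<60)
rect('btray',(345,190,445,285),grey); rect('stray',(200,180,280,300),grey)
rect('tube',(290,200,335,312),Z>0.012); rect('tube_set',(505,170,562,285),Z>0.042); rect('dish',(505,280,565,330),Z>0.006)
rect('rackall',(500,170,610,285),Z>0.008)
rect('tube_far',(500,25,590,115),Z>0.012)
def save(f,box,k):
    x0,y0,x1,y1=[int(b/1.5) for b in box]
    return cv2.resize(im[y0:y1,x0:x1,::-1],None,fx=k,fy=k,interpolation=cv2.INTER_CUBIC)
a=save('a',(345,160,611,330),4.5)
cv2.imwrite('pics/cropA.png',a); cv2.imwrite('pics/cropB.png',save('b',(195,170,345,345),5)); print(a.shape)
```

```text
shell1 208 mean [ 0.6266 -0.1575  0.0041] rect [ 625.2 -157.4] [69.  27.6] 75.9 pca 77.2 z [-0.002  0.003  0.013]
shell2 214 mean [ 0.5164 -0.1504  0.0035] rect [ 514.8 -150.4] [70.8 26.8] 82.1 pca 84.2 z [-0.002  0.003  0.012]
board1 101 mean [ 0.4129 -0.1174  0.0022] rect [ 411.7 -121.8] [25.5 54.7] 9.2 pca 111.0 z [-0.001  0.002  0.005]
board2 36 mean [0.3646 0.2949 0.0022] rect [364.1 293.5] [14.8 23.2] 79.1 pca 174.1 z [-0.001  0.002  0.007]
btray 4180 mean [ 0.5298 -0.0034  0.0066] rect [445.7  -3. ] [365.6 189.6] 0.6 pca 163.3 z [-0.004  0.001  0.013]
stray 4240 mean [0.5196 0.2946 0.0048] rect [422.9 237.1] [511.5 238.3] 30.5 pca -169.7 z [-0.004  0.     0.012]
tube 696 mean [0.482  0.1534 0.0316] rect [401.2 119.4] [344.7 101.8] 23.2 pca 177.9 z [0.02  0.029 0.034]
tube_set 599 mean [ 0.5432 -0.2663  0.0515] rect [ 412.3 -179.1] [138.9 453. ] 56.2 pca -173.1 z [0.043 0.048 0.053]
dish 118 mean [ 0.4048 -0.275   0.0222] rect [ 328.1 -156.2] [ 66.8 340.8] 33.2 pca 117.8 z [0.007 0.013 0.019]
rackall 916 mean [ 0.5451 -0.2751  0.0464] rect [ 454.4 -162.3] [166.1 502.1] 40.0 pca -177.5 z [0.018 0.046 0.052]
tube_far 669 mean [ 0.8627 -0.2853  0.0269] rect [ 865.1 -287. ] [178.2  30.8] 43.5 pca -136.3 z [0.015 0.028 0.034]
(513, 796, 3)
```

View pics/cropA.png

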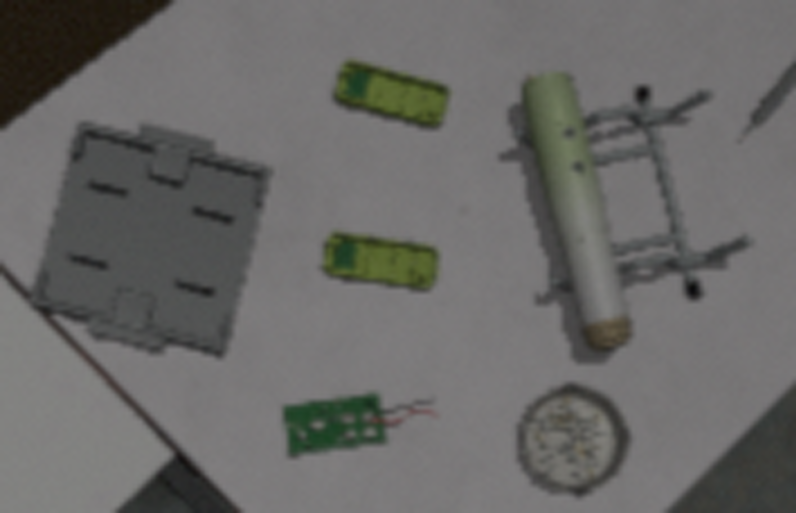

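View pics/cropB.png

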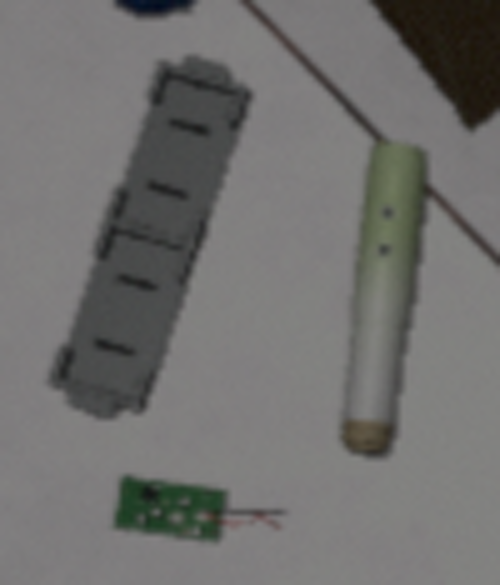

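The crops show both shells open side up with faint tilts, and board 1 (plate at (335,425) in crop A) with leads pointing right, as on board 2. The empty seat is right of the seated tube. I refine by projecting mask contours onto planes of known height.

```bash
cat >> h.py <<'E'
def ray(n,uv,z):
    c=robot.camera_params(n);P=c['pose']; uv=np.atleast_2d(uv).astype(float)
    d=np.stack([(uv[:,0]-c['cx'])/c['fx'],(uv[:,1]-c['cy'])/c['fy'],np.ones(len(uv))],-1)@P[:3,:3].T
    return (P[:3,3]+d*((z-P[2,3])/d[:,2])[:,None])[:,:2]
def seg(n,im,cond,box,z,name,pr=True):
    """sub-pixel mask -> world xy on plane z, min area rect"""
    x0,y0,x1,y1=[int(b/1.5) for b in box]; k=4
    c=cond[y0:y1,x0:x1].astype(np.uint8)
    m=(cv2.GaussianBlur(cv2.resize(c*255,None,fx=k,fy=k,interpolation=cv2.INTER_LINEAR),(0,0),2)>127).astype(np.uint8)
    nn,l,s,_=cv2.connectedComponentsWithStats(m); i=1+np.argmax(s[1:,4]); v,u=np.nonzero(l==i)
    w=ray(n,np.stack([x0+(u+.5)/k-.5,y0+(v+.5)/k-.5],-1),z)
    r=cv2.minAreaRect((w*1000).astype(np.float32)); q=w-w.mean(0); _,e=np.linalg.eigh(q.T@q)
    if pr: print(name,'mean',w.mean(0).round(4),'rect',np.round(r[0],1),np.round(r[1],1),round(r[2],1),'pca',round(float(np.degrees(np.arctan2(e[1,1],e[0,1]))%180),1))
    return w
E
python3 - <<'E'
from h import *
W=np.load('top_w.npy'); im=np.load('top_im.npy'); hsv=cv2.cvtColor(im,cv2.COLOR_RGB2HSV)
S=hsv[...,1].astype(int);H=hsv[...,0];V=hsv[...,2].astype(int);Z=W[...,2]
print('V bench',V[180,305],V[220,150],'btray',V[159,265],V[150,255],'stray',V[160,160])
green=(S>80)&(H>25)&(H<95)
g2=(H>45)&(H<90)&(S>60)
t='top'
seg(t,im,green,(445,165,510,215),.008,'shell1'); seg(t,im,green,(440,225,505,265),.008,'shell2')
seg(t,im,g2,(430,280,476,320),.006,'board1'); seg(t,im,g2,(220,305,265,338),.006,'board2')
grey=(V<105)&(S<60)
for th in (95,105):
  grey=(V<th)&(S<60)
  seg(t,im,grey,(352,192,440,285),.010,'btray'); seg(t,im,grey,(205,182,275,297),.010,'stray')
seg(t,im,(Z>.008)&(Z<.06),(290,205,330,312),.017,'tube'); seg(t,im,(Z>.030)&(Z<.07),(515,175,562,285),.035,'tube_set')
print('rack mid', ray(t,np.array([[606,125],[642,269],[624,197]])/4.5+[230,106],.043).round(4))
print('rack tips', ray(t,np.array([[505,155],[708,95],[540,295],[745,243]])/4.5+[230,106],.043).round(4))
b=(Z>.1)&(Z<.3); b[:, :130]=0;b[:,340:]=0; b[140:]=0
w=W[b]; print('box z',np.percentile(w[:,2],[50,98]),'minx pt',w[np.argmin(w[:,0])].round(3),'miny',w[np.argmin(w[:,1])].round(3),'maxy',w[np.argmax(w[:,1])].round(3))
E
```

```text
V bench 123 126 btray 80 79 stray 64
shell1 mean [ 0.6255 -0.157 ] rect [ 625.5 -157.1] [71.3 29.7] 74.5 pca 74.8
shell2 mean [ 0.5155 -0.1496] rect [ 515.6 -149.8] [71.7 29. ] 83.4 pca 82.9
board1 mean [ 0.4113 -0.1168] rect [ 410.5 -120.7] [30.4 59.8] 8.8 pca 107.9
board2 mean [0.3636 0.2762] rect [362.  273.3] [58.2 27.1] 84.8 pca 91.9
btray mean [ 0.5245 -0.0028] rect [516.8   2.5] [139.5 167.1] 76.7 pca 156.4
stray mean [0.5156 0.2902] rect [516.9 290.2] [ 60.3 217.6] 73.9 pca 164.5
btray mean [ 0.5248 -0.0032] rect [517.2   2.5] [140.3 168. ] 76.2 pca 154.2
stray mean [0.5159 0.2901] rect [517.2 290.3] [ 62.  218.2] 74.5 pca 164.6
tube mean [0.4849 0.1555] rect [482.5 155.7] [ 36. 180.] 85.8 pca 175.8
tube_set mean [ 0.5476 -0.2698] rect [ 544.1 -270.9] [178.3  77.8] 3.2 pca 12.3
rack mid [[ 0.595  -0.2864]
 [ 0.5041 -0.3069]
 [ 0.5493 -0.2967]]
rack tips [[ 0.5746 -0.2235]
 [ 0.6156 -0.3503]
 [ 0.4865 -0.2441]
 [ 0.5217 -0.3706]]
box z [0.16057998 0.23073729] minx pt [0.585 0.111 0.117] miny [ 0.821 -0.181  0.109] maxy [0.859 0.332 0.182]
```

Run:
```python
from h import *
W=np.load('top_w.npy'); im=np.load('top_im.npy'); hsv=cv2.cvtColor(im,cv2.COLOR_RGB2HSV)
S=hsv[...,1].astype(int);V=hsv[...,2].astype(int);Z=W[...,2]
op=lambda m,k:cv2.morphologyEx(m.astype(np.uint8),cv2.MORPH_OPEN,cv2.getStructuringElement(cv2.MORPH_ELLIPSE,(k,k)))>0
t='top'; vis=im.copy()
for k in (5,9):
  seg(t,im,op((V<100)&(S<60),k),(345,185,445,290),.010,'btray'); seg(t,im,op((V<100)&(S<60),k),(205,182,275,297),.010,'stray')
for k in (5,7):
  seg(t,im,op((Z>.03)&(Z<.07),k),(505,170,570,290),.035,'tube_set')
# side cam cross checks
W=np.load('side_w.npy'); im=np.load('side_im.npy'); hsv=cv2.cvtColor(im,cv2.COLOR_RGB2HSV)
S=hsv[...,1].astype(int);H=hsv[...,0];V=hsv[...,2].astype(int);Z=W[...,2]
g=(S>80)&(H>25)&(H<95); s='side'
def pts(name,box,c,zl):
    x0,y0,x1,y1=[int(b/1.5) for b in box]; m=np.zeros(Z.shape,bool); m[y0:y1,x0:x1]=c[y0:y1,x0:x1]
    m=cv2.morphologyEx(m.astype(np.uint8),cv2.MORPH_OPEN,np.ones((3,3)))>0
    p=W[m]; p=p[(p[:,2]>zl[0])&(p[:,2]<zl[1])]; r=cv2.minAreaRect((p[:,:2]*1000).astype(np.float32)); print('side',name,len(p),np.round(r[0],1),np.round(r[1],1),round(r[2],1))
pts('shell2',(460,350,500,395),g,(0,.02)); pts('shell1',(528,345,560,388),g,(0,.02)); pts('board1',(390,355,432,392),(H>45)&(H<90)&(S>60),(-.005,.015))
pts('btray',(405,295,505,350),(V<105)&(S<60),(-.002,.02)); pts('stray',(350,240,458,268),(V<105)&(S<60),(-.002,.02))
pts('tubeset',(470,375,595,440),Z>.03,(.03,.06)); pts('tube',(355,260,452,295),Z>.008,(.008,.045))
```

```text
btray mean [ 0.5261 -0.0041] rect [527.5  -2.9] [135.5 145.7] 75.7 pca 157.9
stray mean [0.5158 0.2903] rect [517.  290.3] [ 61.9 217.8] 74.5 pca 164.4
btray mean [ 0.5263 -0.0043] rect [527.2  -4.2] [130.9 145.2] 76.9 pca 161.3
stray mean [0.5158 0.2902] rect [517.4 290.5] [ 61.4 216.3] 74.1 pca 164.3
tube_set mean [ 0.5459 -0.2686] rect [ 544.  -268.8] [180.2  36.9] 12.8 pca 12.7
tube_set mean [ 0.5463 -0.2686] rect [ 544.  -268.8] [180.2  36.9] 12.8 pca 12.7
side shell2 97 [ 512.6 -162.3] [53.6 25.1] 83.4
side shell1 106 [ 622.7 -167.9] [57.5 25.6] 73.3
side board1 9 [ 399.5 -116.8] [10.2  4.8] 74.0
side btray 393 [527.6  -8.4] [128.9 125.8] 76.8
side stray 239 [520.1 287.1] [ 58.  201.1] 74.3
side tubeset 1344 [ 545.2 -284.4] [175.3  79.6] 14.2
side tube 560 [481.1 149.1] [ 26.7 174.3] 84.3
```

```bash
cat > plan.py <<'E'
from h import *
import sys
def plan(x,y,z,psi):
    s=robot.get_state(); M=R.from_rotvec(s['eef_rot']); p=s['position']
    a=np.degrees(np.arctan2(*M.as_matrix()[[1,0],[1,1]])); d=(psi-a+180)%360-180
    N=M*R.from_euler('z',-d,degrees=True)
    print(f"t={s['time_s']:.1f} pos",p.round(4),f"psi {a:.1f} j6 {np.degrees(s['joint_pos'][5]):.0f} f",s['contact_force'].round(1),'grip',round(s['grip_width'],4))
    w=np.array([x,y,z])-p
    print('turn tool z',round(-d,1),'| shift before turn mm',(M.inv().apply(w)*1e3).round(1),'| after turn',(N.inv().apply(w)*1e3).round(1),'tilt',(np.degrees(np.arccos(-M.as_matrix()[2,2]))).round(2))
if __name__=='__main__': plan(*map(float,sys.argv[1:5]))
E
python3 plan.py .4835 .1556 .10 85.8
```

```text
t=0.9 pos [0.1807 0.6244 0.2313] psi 73.9 j6 -10 f [ 0.6 -0.1 -0.9] grip 0.0855
turn tool z -11.9 | shift before turn mm [-421.2 -366.1  131.3] | after turn [-336.3 -445.4  131.3] tilt 0.0
```

move_arm([
  [[-0.035,-0.0305,0.005],[0,0,0]],
  [[-0.035,-0.0305,0.005],[0,0,0]],
  [[-0.035,-0.0305,0.005],[0,0,0]],
  [[-0.035,-0.0305,0.005],[0,0,0]],
  [[-0.035,-0.0305,0.005],[0,0,0]],
  [[-0.035,-0.0305,0.005],[0,0,0]],
  [[-0.035,-0.0305,0.005],[0,0,0]],
  [[-0.035,-0.0305,0.005],[0,0,0]],
  [[-0.035,-0.0305,0.005],[0,0,-6]],
  [[0,0,0],[0,0,-5.9]],
], hand=0.07)

```text
time_s: 1.9
position: [0.4092, 0.2692, 0.186]
eef_rot: [0.12, 3.139, -0.002]
contact_force: [-1.1, 0.4, -0.6]
grip_width: 0.07
finger_force: 0.0
```

```bash
python3 plan.py .4835 .1556 .10 85.8
```

```text
t=1.9 pos [0.4092 0.2692 0.186 ] psi 85.6 j6 -66 f [-1.1  0.4 -0.6] grip 0.07
turn tool z -0.2 | shift before turn mm [ -82.7 -107.5   86.1] | after turn [ -82.4 -107.8   86.1] tilt 0.07
```

move_arm([
  [[-0.0275,-0.036,0.025],[0,0,0]],
  [[-0.0275,-0.036,0.03],[0,0,0]],
  [[-0.0275,-0.0356,0.03],[0,0,0]],
  [[0,0,0.03],[0,0,0]],
  [[0,0,0.03],[0,0,0]],
  [[0,0,0.02],[0,0,0]],
  [[0,0,0.01],[0,0,0]],
  [[0,0,0.005],[0,0,0]],
  [[0,0,0.003],[0,0,0]],
  [[0,0,0],[0,0,0]],
])

```text
time_s: 2.9
position: [0.4773, 0.167, 0.0095]
eef_rot: [0.116, 3.138, 0.0]
contact_force: [0.4, -0.8, 0.7]
grip_width: 0.0699
finger_force: 0.0
```

move_arm([
  [[0,0,0],[0,0,0]],
  [[0,0,0],[0,0,0]],
  [[0,0,0],[0,0,0]],
  [[0,0,0],[0,0,0]],
  [[0,0,0],[0,0,0]],
  [[0,0,0],[0,0,0]],
], hand=0.02)

```text
time_s: 3.5
position: [0.4773, 0.167, 0.0098]
eef_rot: [0.116, 3.138, 0.0]
contact_force: [-1.7, 0.3, 5.2]
grip_width: 0.0317
finger_force: 59.3
```

```bash
python3 plan.py .5591 -.3351 .12 102.8
```

```text
t=3.5 pos [0.4773 0.167  0.0098] psi 85.8 j6 -79 f [-1.7  0.3  5.2] grip 0.0317
turn tool z -17.0 | shift before turn mm [-118.8 -494.6 -110.2] | after turn [  31.3 -507.7 -110.2] tilt 0.07
```

move_arm([
  [[0,0,0],[0,0,0]],
  [[0,0,0],[0,0,0]],
  [[-0.006,0,0],[0,0,0]],
  [[0,0,0.006],[0,0,0]],
  [[0,0,0.004],[0,0,0]],
  [[0,0,0],[0,0,0]],
], hand=0.045)

```text
time_s: 4.1
position: [0.4823, 0.1663, -0.0019]
eef_rot: [-0.116, -3.138, 0.0]
contact_force: [-0.1, 0.1, 0.3]
grip_width: 0.0453
finger_force: 0.0
```

move_arm([
  [[0,0,0],[0,0,0]],
  [[0,0,0],[0,0,0]],
  [[0,0,0],[0,0,0]],
  [[0,0,0],[0,0,0]],
  [[0,0,0],[0,0,0]],
], hand=0.02)

```text
time_s: 4.6
position: [0.4833, 0.1665, -0.0005]
eef_rot: [0.116, 3.138, 0.0]
contact_force: [-0.3, 0.1, 5.2]
grip_width: 0.0321
finger_force: 61.8
```

```bash
python3 plan.py .5591 -.3351 .13 102.8
```

```text
t=4.6 pos [ 0.4833  0.1665 -0.0005] psi 85.8 j6 -79 f [-0.3  0.1  5.2] grip 0.0321
turn tool z -17.0 | shift before turn mm [-112.9 -494.6 -130.5] | after turn [  37.  -505.9 -130.5] tilt 0.07
```

move_arm([
  [[0,0,-0.02],[0,0,0]],
  [[0,0,-0.035],[0,0,0]],
  [[0.02,0,-0.035],[0,0,0]],
  [[0.03,0,-0.03],[0,0,0]],
  [[0.035,0,-0.01],[0,0,0]],
  [[0,-0.035,0],[0,0,0]],
  [[0,-0.04,0],[0,0,0]],
  [[0,-0.04,0],[0,0,0]],
  [[0,-0.04,0],[0,0,0]],
  [[0,-0.04,0],[0,0,0]],
])

```text
time_s: 5.6
position: [0.3825, -0.023, 0.1284]
eef_rot: [-0.116, -3.139, -0.0]
contact_force: [0.9, -0.0, -0.9]
grip_width: 0.0323
finger_force: 59.8
```

Run:
```python
from h import *; snap('side','lift1')
from plan import plan; plan(.5591,-.3351,.13,102.8)
```

```text
t=5.7 pos [ 0.3828 -0.0277  0.1288] psi 85.5 j6 -106 f [ 1.  -1.6 -0.9] grip 0.0325
turn tool z -17.3 | shift before turn mm [-1.999e+02 -2.926e+02 -1.000e-01] | after turn [-1.038e+02 -3.388e+02 -1.000e-01] tilt 0.2
```

View pics/lift1.png

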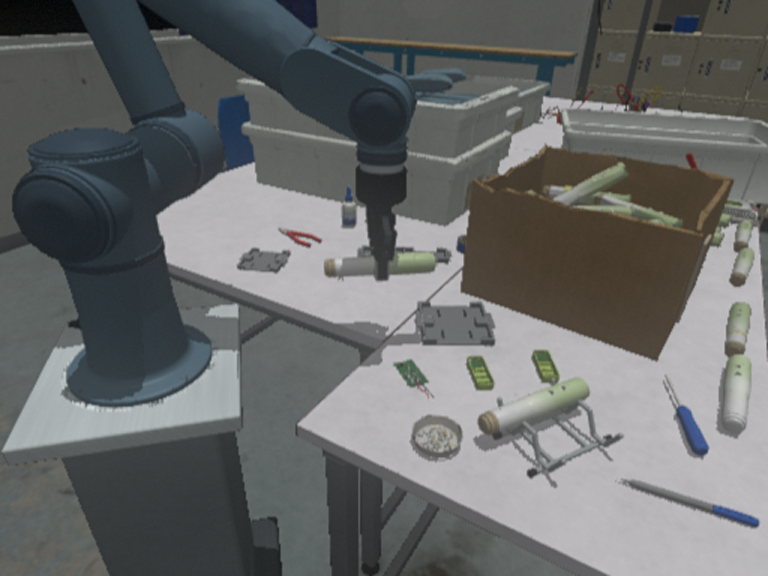

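The picture shows the tube held level and near its middle at (385,262), and the rack's empty seat on the right at (580,440). On to the rack.

move_arm([
  [[0,0,0],[0,0,-8.5]],
  [[0,0,0],[0,0,-8.5]],
  [[-0.013,-0.042,0],[0,0,0]],
  [[-0.013,-0.042,0],[0,0,0]],
  [[-0.013,-0.042,0],[0,0,0]],
  [[-0.013,-0.042,0],[0,0,0]],
  [[-0.013,-0.042,0],[0,0,0]],
  [[-0.013,-0.042,0],[0,0,0]],
  [[-0.013,-0.042,0],[0,0,0]],
  [[-0.013,-0.042,0],[0,0,0]],
])

```text
time_s: 6.65
position: [0.5592, -0.3277, 0.1276]
eef_rot: [0.348, -3.121, -0.002]
contact_force: [0.2, 0.5, -0.7]
grip_width: 0.0327
finger_force: 60.0
```

move_arm([
  [[0,0,0],[0,0,0]],
  [[0,0,0],[0,0,0]],
])

```text
time_s: 6.85
position: [0.5585, -0.3266, 0.1274]
eef_rot: [0.347, -3.121, -0.003]
contact_force: [-0.5, 1.2, -1.2]
grip_width: 0.0324
finger_force: 60.1
```

Run:
```python
from h import *
from plan import plan; plan(.5591,-.3351,.13,102.8)
a,_=snap('top'); b,_=snap('side')
f=lambda im,x0,y0,x1,y1:cv2.resize(im[y0:y1,x0:x1,::-1],(400,400),interpolation=cv2.INTER_CUBIC)
cv2.imwrite('pics/rack.png',np.hstack([f(a,310,90,430,210),f(b,290,200,430,340)]))
```

```text
t=6.8 pos [ 0.5585 -0.3266  0.1274] psi 102.7 j6 -143 f [-0.5  1.2 -1.2] grip 0.0324
turn tool z -0.1 | shift before turn mm [ 1.3 -8.4 -2.6] | after turn [ 1.3 -8.4 -2.6] tilt 0.14
```

View pics/rack.png

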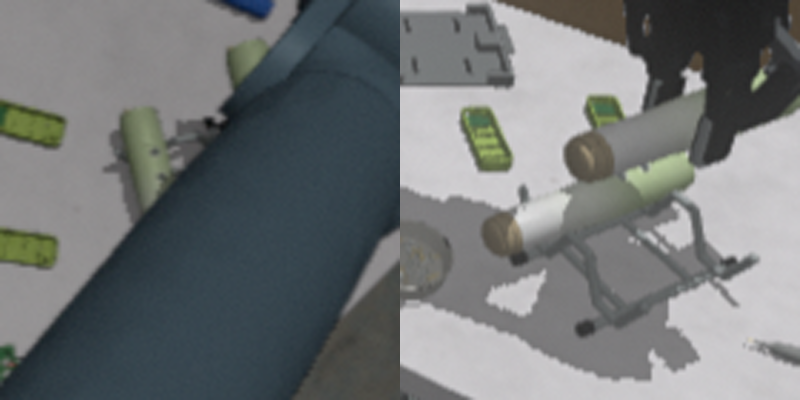

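The left panel is blocked by the arm. The right panel shows the tube over the rack, but the empty V's right-hand arms are unclear, so I zoom into the first pictures and check heights.

Run:
```python
from h import *
c=np.array([.544,-.2688]); e=np.array([.2215,-.975]); g=np.array([.975,.2215])
out=[]
for n,b in(('side',(310,240,420,325)),('top',(335,105,415,190))):
    W=np.load(n+'_w.npy'); im=np.load(n+'_im.npy'); x0,y0,x1,y1=b
    w=W[y0:y1,x0:x1].reshape(-1,3); q=w[:,:2]-c; s=q@e; a=q@g
    for lo,hi in((-70,-25),(25,70)):
      k=(s>.02)&(s<.14)&(abs(a)<.08)&(w[:,2]>.012)&(a*1e3>lo)&(a*1e3<hi)
      o=np.argsort(s[k]); print(n,lo,[(int(1e3*x),int(1e3*y),int(1e3*z)) for x,y,z in zip(s[k][o],a[k][o],w[k][o,2])][::max(1,k.sum()//25)])
    out.append(cv2.resize(im[y0:y1,x0:x1,::-1],(400,int(400*(y1-y0)/(x1-x0))),interpolation=cv2.INTER_CUBIC)[:309])
out=[np.pad(o,((0,309-o.shape[0]),(0,0),(0,0))) for o in out]
cv2.imwrite('pics/rackz.png',np.clip(np.hstack(out).astype(int)*1.6,0,255).astype(np.uint8))
```

```text
side -70 [(20, -44, 30), (24, -43, 28), (26, -43, 35), (30, -44, 45), (34, -44, 42), (39, -46, 42), (43, -40, 44), (47, -41, 44), (49, -44, 37), (51, -42, 33), (54, -44, 31), (55, -46, 23), (57, -44, 19), (59, -41, 19), (61, -39, 15), (65, -40, 13), (69, -46, 13), (73, -42, 13), (78, -44, 12), (84, -45, 14), (87, -44, 17), (90, -43, 22), (93, -45, 39), (96, -42, 45), (98, -42, 44)]
side 25 [(20, 52, 21), (22, 48, 35), (25, 51, 44), (28, 49, 42), (32, 50, 42), (36, 50, 40), (40, 51, 40), (44, 50, 38), (47, 54, 42), (49, 49, 33), (51, 53, 35), (53, 49, 31), (55, 50, 29), (57, 50, 25), (58, 52, 20), (60, 52, 22), (64, 49, 13), (69, 51, 14), (73, 55, 13), (80, 51, 13), (85, 49, 18), (87, 48, 23), (89, 51, 32), (91, 48, 32), (94, 51, 31), (95, 51, 43), (98, 50, 38)]
top -70 [(20, -42, 38), (22, -39, 35), (22, -45, 37), (24, -44, 41), (26, -45, 44), (28, -39, 44), (30, -44, 39), (32, -43, 43), (33, -40, 43), (36, -41, 43), (38, -41, 44), (42, -39, 43), (44, -40, 45), (45, -42, 40), (50, -44, 33), (55, -43, 26), (58, -44, 15), (65, -43, 14), (67, -43, 14), (71, -41, 15), (75, -41, 12), (76, -42, 15), (78, -46, 15), (80, -40, 15), (80, -42, 20), (82, -38, 17), (83, -40, 22), (85, -43, 24), (87, -44, 25), (88, -39, 26), (89, -42, 30), (90, -40, 42), (91, -38, 33), (92, -45, 36), (93, -41, 43), (96, -41, 43)]
top 25 [(21, 52, 26), (22, 54, 35), (23, 53, 39), (24, 56, 38), (27, 53, 45), (31, 53, 43), (31, 56, 43), (34, 55, 43), (35, 51, 45), (39, 51, 43), (42, 51, 42), (46, 53, 42), (48, 50, 31), (52, 50, 28), (56, 51, 23), (64, 56, 12), (65, 50, 12), (71, 51, 13), (74, 51, 12), (78, 51, 19), (81, 50, 18), (83, 49, 21), (83, 54, 23), (85, 53, 27), (86, 56, 25), (87, 52, 29), (89, 51, 22), (90, 56, 32), (92, 55, 32), (93, 51, 37), (93, 56, 40), (95, 50, 39), (96, 51, 43)]
```

View pics/rackz.png

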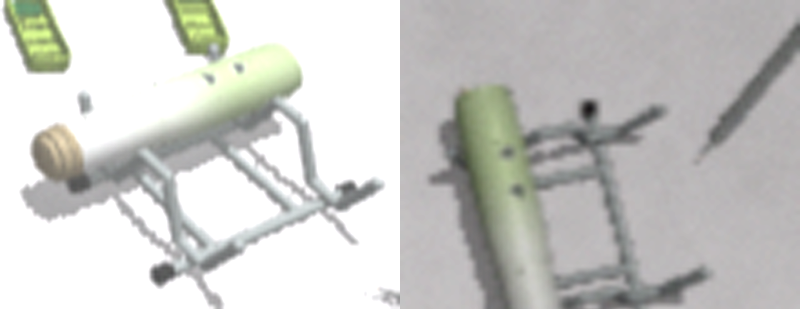

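The empty seat runs from about 46 to 97 mm off the seated tube's axis, with its centre at 71 mm. The wires lie at -43 and +51 mm along it, so the seat centre is (0.5636, -0.3371).

```bash
python3 plan.py .5636 -.3371 .022 102.8
```

```text
t=7.0 pos [ 0.5583 -0.3253  0.1279] psi 102.8 j6 -143 f [ 0.   0.2 -1.4] grip 0.0324
turn tool z -0.0 | shift before turn mm [ -2.7 -12.9 105.9] | after turn [ -2.7 -12.9 105.9] tilt 0.12
```

move_arm([
  [[-0.0025,-0.0125,0],[0,0,0]],
  [[0,0,0.02],[0,0,0]],
  [[0,0,0.02],[0,0,0]],
  [[0,0,0.01],[0,0,0]],
  [[0,0,0],[0,0,0]],
  [[0,0,0],[0,0,0]],
])

```text
time_s: 7.55
position: [0.5646, -0.3384, 0.0795]
eef_rot: [-0.349, 3.122, -0.001]
contact_force: [0.4, -0.3, -0.7]
grip_width: 0.0324
finger_force: 60.1
```

```bash
python3 plan.py .5636 -.3371 .022 102.8
```

```text
t=7.5 pos [ 0.5646 -0.3384  0.0795] psi 102.8 j6 -144 f [ 0.4 -0.3 -0.7] grip 0.0324
turn tool z -0.0 | shift before turn mm [ 0.7  1.5 57.5] | after turn [ 0.7  1.5 57.5] tilt 0.05
```

move_arm([
  [[0.0005,0.001,0.015],[0,0,0]],
  [[0,0,0.015],[0,0,0]],
  [[0,0,0.012],[0,0,0]],
  [[0,0,0.008],[0,0,0]],
  [[0,0,0.005],[0,0,0]],
  [[0,0,0.003],[0,0,0]],
  [[0,0,0.002],[0,0,0]],
  [[0,0,0],[0,0,0]],
])

```text
time_s: 8.35
position: [0.5636, -0.337, 0.0191]
eef_rot: [0.349, -3.122, -0.001]
contact_force: [-0.9, 2.1, 0.9]
grip_width: 0.0328
finger_force: 60.4
```

```bash
python3 plan.py .6255 -.157 .12 -15.5
```

```text
t=8.3 pos [ 0.5636 -0.337   0.0191] psi 102.8 j6 -144 f [-0.9  2.1  0.9] grip 0.0328
turn tool z 118.3 | shift before turn mm [-100.2  161.9 -100.8] | after turn [ 190.1   11.5 -100.8] tilt 0.04
```

move_arm([
  [[0,0,0],[0,0,0]],
  [[0,0,0],[0,0,0]],
  [[0,0,0],[0,0,0]],
  [[0,0,-0.02],[0,0,0]],
  [[0,0,-0.03],[0,0,0]],
  [[0,0,-0.03],[0,0,0]],
  [[0,0,-0.025],[0,0,0]],
  [[0,0,0],[0,0,8.5]],
  [[0,0,0],[0,0,8.5]],
  [[0,0,0],[0,0,8.5]],
], hand=0.05)

```text
time_s: 9.35
position: [0.5637, -0.3376, 0.1244]
eef_rot: [0.358, 3.12, -0.001]
contact_force: [0.4, -0.0, -0.1]
grip_width: 0.0497
finger_force: 0.0
```

move_arm([
  [[0,0,0],[0,0,8.5]],
  [[0,0,0],[0,0,8.5]],
  [[0,0,0],[0,0,8.5]],
  [[0,0,0],[0,0,8.5]],
  [[0,0,0],[0,0,8.5]],
  [[0,0,0],[0,0,8.5]],
  [[0,0,0],[0,0,8.5]],
  [[0,0,0],[0,0,8.5]],
  [[0,0,0],[0,0,8.5]],
  [[0,0,0],[0,0,8.5]],
])

```text
time_s: 10.35
position: [0.5636, -0.3375, 0.124]
eef_rot: [2.372, 2.059, 0.0]
contact_force: [-0.2, -0.3, 0.2]
grip_width: 0.0497
finger_force: 0.0
```

```bash
python3 plan.py .6255 -.157 .10 -15.5
```

```text
t=10.3 pos [ 0.5636 -0.3375  0.124 ] psi -8.1 j6 -33 f [-0.2 -0.3  0.2] grip 0.0497
turn tool z 7.4 | shift before turn mm [187.4  35.8  23.9] | after turn [190.5  11.4  23.9] tilt 0.04
```

move_arm([
  [[0,0,0],[0,0,7.4]],
  [[0.038,0.0023,0.005],[0,0,0]],
  [[0.038,0.0023,0.005],[0,0,0]],
  [[0.038,0.0023,0.005],[0,0,0]],
  [[0.038,0.0023,0.005],[0,0,0]],
  [[0.0385,0.0022,0.004],[0,0,0]],
  [[0,0,0.03],[0,0,0]],
  [[0,0,0.03],[0,0,0]],
  [[0,0,0],[0,0,0]],
  [[0,0,0],[0,0,0]],
])

```text
time_s: 11.35
position: [0.6242, -0.1565, 0.0399]
eef_rot: [-2.495, -1.909, 0.0]
contact_force: [0.1, -0.2, 0.4]
grip_width: 0.05
finger_force: 0.0
```

Run:
```python
from h import *
from plan import plan; plan(.6255,-.157,.0,-15.5)
b,_=snap('side'); a,_=snap('top')
f=lambda im,x0,y0,x1,y1:cv2.resize(im[y0:y1,x0:x1,::-1],(400,400),interpolation=cv2.INTER_CUBIC)
cv2.imwrite('pics/shell1.png',np.hstack([f(a,270,70,400,200),f(b,300,180,430,310)]))
```

```text
t=11.3 pos [ 0.6242 -0.1565  0.0399] psi -15.2 j6 -9 f [ 0.1 -0.2  0.4] grip 0.05
turn tool z 0.3 | shift before turn mm [-0.1  1.4 39.9] | after turn [-0.1  1.4 39.9] tilt 0.03
```

View pics/shell1.png

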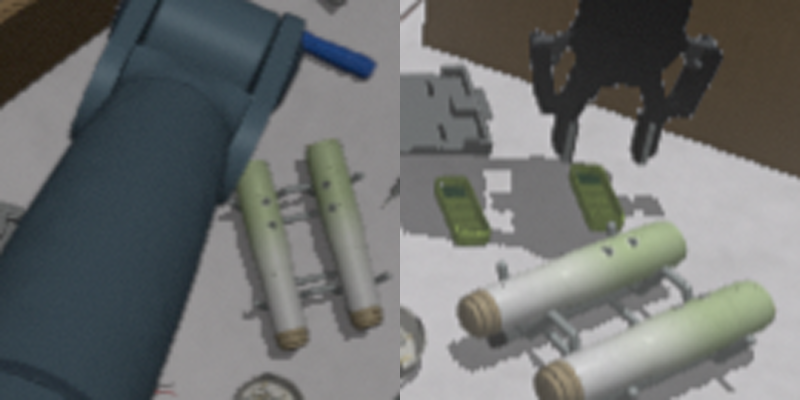

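The second tube now sits in the rack, parallel to the first, and the fingers straddle shell 1 at (597,195). Descend and grip.

move_arm([
  [[0,0.0012,0.015],[0,0,0]],
  [[0,0,0.012],[0,0,0]],
  [[0,0,0.008],[0,0,0]],
  [[0,0,0.004],[0,0,0]],
  [[0,0,0.002],[0,0,0]],
  [[0,0,0],[0,0,0]],
])

```text
time_s: 12.05
position: [0.6254, -0.1567, -0.0015]
eef_rot: [-2.495, -1.909, 0.0]
contact_force: [0.3, -0.1, -0.5]
grip_width: 0.05
finger_force: 0.0
```

move_arm([
  [[0,0,0],[0,0,0]],
  [[0,0,0],[0,0,0]],
  [[0,0,0],[0,0,0]],
  [[0,0,0],[0,0,0]],
  [[0,0,0],[0,0,0]],
], hand=0.02)

```text
time_s: 12.55
position: [0.6264, -0.1571, 0.0001]
eef_rot: [2.493, 1.908, 0.002]
contact_force: [0.6, 1.0, 6.0]
grip_width: 0.0252
finger_force: 63.5
```

```bash
python3 plan.py .5632 .277 .1 74.3
```

```text
t=12.6 pos [ 6.264e-01 -1.571e-01  1.000e-04] psi -15.1 j6 -9 f [0.6 1.  6. ] grip 0.0252
turn tool z -89.4 | shift before turn mm [ 402.5 -174.2 -100.4] | after turn [ 178.1  400.8 -100.4] tilt 0.12
```

move_arm([
  [[0,0,-0.02],[0,0,0]],
  [[0,0,-0.035],[0,0,0]],
  [[0,0,-0.035],[0,0,0]],
  [[0.013,-0.039,0],[0,0,0]],
  [[0.013,-0.039,0],[0,0,0]],
  [[0.013,-0.039,0],[0,0,0]],
  [[0.013,-0.039,0],[0,0,0]],
  [[0.013,-0.039,0],[0,0,0]],
  [[0.013,-0.039,0],[0,0,0]],
  [[0,0,0],[0,0,-8.5]],
])

```text
time_s: 13.55
position: [0.4147, -0.0174, 0.0866]
eef_rot: [-2.337, -2.092, 0.004]
contact_force: [0.7, 0.1, 0.2]
grip_width: 0.0251
finger_force: 61.9
```

move_arm([
  [[0,0,0],[0,0,-8.5]],
  [[0,0,0],[0,0,-8.5]],
  [[0,0,0],[0,0,-8.5]],
  [[0,0,0],[0,0,-8.5]],
  [[0,0,0],[0,0,-8.5]],
  [[0,0,0],[0,0,-8.5]],
  [[0,0,0],[0,0,-8.5]],
  [[0,0,0],[0,0,-8.5]],
  [[0,0,0],[0,0,-8.5]],
  [[0,0,0],[0,0,-4.4]],
])

```text
time_s: 14.55
position: [0.4198, -0.0202, 0.0887]
eef_rot: [0.424, 3.113, 0.0]
contact_force: [0.7, -0.2, 0.3]
grip_width: 0.0253
finger_force: 61.9
```

```bash
python3 -c "
from plan import plan
plan(.42,.2,.09,74.3);plan(.5632,.277,.09,74.3)"
```

```text
t=14.6 pos [ 0.4198 -0.0202  0.0887] psi 74.5 j6 -93 f [ 0.7 -0.2  0.3] grip 0.0253
turn tool z 0.2 | shift before turn mm [ 58.6 212.3  -1.3] | after turn [ 59.4 212.1  -1.3] tilt 0.0
t=14.6 pos [ 0.4198 -0.0202  0.0887] psi 74.5 j6 -93 f [ 0.7 -0.2  0.3] grip 0.0253
turn tool z 0.2 | shift before turn mm [-58.8 324.8  -1.3] | after turn [-57.6 325.   -1.3] tilt 0.0
```

move_arm([
  [[0.0118,0.0425,0],[0,0,0.2]],
  [[0.0118,0.0425,0],[0,0,0]],
  [[0.0118,0.0425,0],[0,0,0]],
  [[0.0118,0.0425,0],[0,0,0]],
  [[0.0118,0.0425,0],[0,0,0]],
  [[-0.0293,0.028,0],[0,0,0]],
  [[-0.0293,0.028,0.01],[0,0,0]],
  [[-0.0293,0.028,0.01],[0,0,0]],
  [[-0.0293,0.028,0.01],[0,0,0]],
  [[0,0,0],[0,0,0]],
])

```text
time_s: 15.55
position: [0.5671, 0.2768, 0.0562]
eef_rot: [-0.435, -3.11, 0.001]
contact_force: [-1.0, -0.5, -0.5]
grip_width: 0.0253
finger_force: 61.9
```

Run:
```python
from h import *
from plan import plan; plan(.5632,.277,.005,74.3)
a,_=snap('top'); b,_=snap('side')
plan(.5632,.277,.005,74.3)
f=lambda im,x0,y0,x1,y1:cv2.resize(im[y0:y1,x0:x1,::-1],(400,400),interpolation=cv2.INTER_CUBIC)
cv2.imwrite('pics/st1.png',np.hstack([f(a,120,90,240,210),f(b,220,100,330,210)]))
```

```text
t=15.6 pos [0.5671 0.2768 0.0562] psi 74.1 j6 -58 f [-1.  -0.5 -0.5] grip 0.0253
turn tool z -0.2 | shift before turn mm [ 3.7 -0.9 51.2] | after turn [ 3.7 -0.9 51.2] tilt 0.07
t=15.7 pos [0.5645 0.2757 0.0576] psi 74.1 j6 -58 f [-0.3  0.6  0. ] grip 0.0256
turn tool z -0.2 | shift before turn mm [ 1.5  0.9 52.6] | after turn [ 1.5  0.9 52.6] tilt 0.12
```

View pics/st1.png

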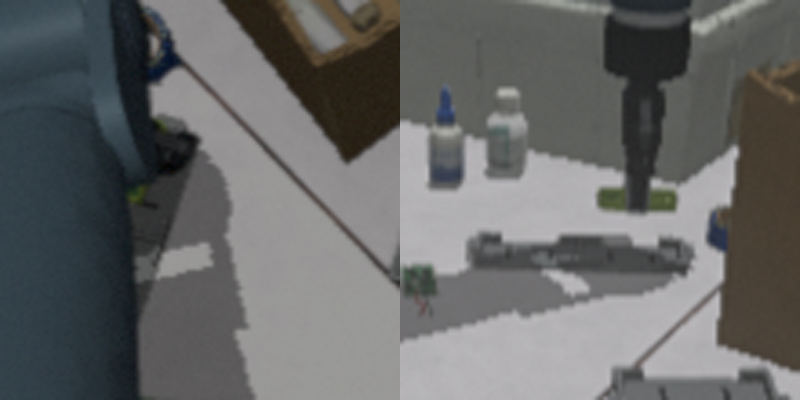

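The side view shows the shell held level at (637,200) above the far pocket of the shell tray. Lower it.

move_arm([
  [[0.001,0.0005,0.015],[0,0,0]],
  [[0,0,0.015],[0,0,0]],
  [[0,0,0.01],[0,0,0]],
  [[0,0,0.006],[0,0,0]],
  [[0,0,0.003],[0,0,0]],
  [[0,0,0.002],[0,0,0]],
  [[0,0,0],[0,0,0]],
])

```text
time_s: 16.35
position: [0.5642, 0.2765, 0.0079]
eef_rot: [0.436, 3.111, 0.0]
contact_force: [0.7, 0.1, -0.6]
grip_width: 0.0251
finger_force: 61.9
```

```bash
python3 plan.py .5632 .277 .005 74.3
```

```text
t=16.4 pos [0.5642 0.2765 0.0079] psi 74.1 j6 -58 f [ 0.7  0.1 -0.6] grip 0.0251
turn tool z -0.2 | shift before turn mm [1.1 0.2 2.9] | after turn [1.1 0.2 2.9] tilt 0.02
```

move_arm([
  [[0.001,0,0.0015],[0,0,0]],
  [[0,0,0.0015],[0,0,0]],
  [[0,0,0],[0,0,0]],
  [[0,0,0],[0,0,0]],
])

```text
time_s: 16.75
position: [0.5632, 0.2768, 0.0048]
eef_rot: [0.436, 3.111, 0.0]
contact_force: [0.5, 0.4, -1.0]
grip_width: 0.0254
finger_force: 61.9
```

move_arm([
  [[0,0,0],[0,0,0]],
  [[0,0,0],[0,0,0]],
  [[0,0,0],[0,0,0]],
  [[0,0,-0.01],[0,0,0]],
  [[0,0,-0.025],[0,0,0]],
  [[0,0,-0.03],[0,0,0]],
  [[0,0,-0.03],[0,0,0]],
  [[0.03,-0.028,0],[0,0,0]],
  [[0.03,-0.028,0],[0,0,0]],
  [[0.03,-0.028,0],[0,0,0]],
], hand=0.042)

```text
time_s: 17.75
position: [0.4526, 0.2202, 0.1007]
eef_rot: [0.435, 3.11, 0.001]
contact_force: [1.0, -0.4, 1.3]
grip_width: 0.0418
finger_force: 0.0
```

```bash
python3 -c "
from plan import plan
plan(.42,.2,.09,-6.6);plan(.42,0.0,.09,-6.6);plan(.5155,-.1496,.09,-6.6)"
```

```text
t=17.8 pos [0.4526 0.2202 0.1007] psi 74.1 j6 -61 f [ 1.  -0.4  1.3] grip 0.0418
turn tool z 80.7 | shift before turn mm [ 25.9 -28.4  10.7] | after turn [-23.8 -30.1  10.7] tilt 0.08
t=17.8 pos [0.4526 0.2202 0.1007] psi 74.1 j6 -61 f [ 1.  -0.4  1.3] grip 0.0418
turn tool z 80.7 | shift before turn mm [ -29.1 -220.7   10.6] | after turn [-222.5   -7.1   10.6] tilt 0.08
t=17.8 pos [0.4526 0.2202 0.1007] psi 74.1 j6 -61 f [ 1.  -0.4  1.3] grip 0.0418
turn tool z 80.7 | shift before turn mm [-162.  -338.4   10.7] | after turn [-360.2  104.9   10.7] tilt 0.08
```

move_arm([
  [[-0.0058,-0.044,0],[0,0,0]],
  [[-0.0058,-0.044,0],[0,0,0]],
  [[-0.0058,-0.044,0],[0,0,0]],
  [[-0.0058,-0.044,0],[0,0,0]],
  [[-0.0058,-0.044,0],[0,0,0]],
  [[0,0,0],[0,0,8]],
  [[0,0,0],[0,0,8]],
  [[0,0,0],[0,0,8]],
  [[0,0,0],[0,0,8]],
  [[0,0,0],[0,0,8]],
], hand=0.05)

```text
time_s: 18.75
position: [0.4212, 0.001, 0.1006]
eef_rot: [1.481, 2.769, 0.0]
contact_force: [-1.1, 0.1, 1.1]
grip_width: 0.0503
finger_force: 0.0
```

Run:
```python
from h import *
from plan import plan
im,d=snap('top'); np.save('top1_w.npy',cloud('top',d)); np.save('top1_im.npy',im)
hsv=cv2.cvtColor(im,cv2.COLOR_RGB2HSV);S=hsv[...,1].astype(int);H=hsv[...,0]
seg('top',im,(S>80)&(H>25)&(H<95),(205,182,275,300),.012,'shell placed')
c=np.array([.517,.290]);th=np.radians(164.3);y=np.array([np.cos(th),np.sin(th)]);print('pockets',c+.048*y,c-.048*y)
plan(.5155,-.1496,.09,-6.6)
```

```text
shell placed mean [0.5631 0.2767] rect [563.2 276.5] [30.4 73.3] 74.8 pca 165.4
pockets [0.4707908  0.30298882] [0.5632092  0.27701118]
t=18.8 pos [0.4212 0.0011 0.1006] psi 33.5 j6 -49 f [0.5 1.4 0.6] grip 0.0501
turn tool z 40.1 | shift before turn mm [-177.7   -4.6   10.7] | after turn [-138.8  110.9   10.7] tilt 0.07
```

move_arm([
  [[0,0,0],[0,0,8]],
  [[0,0,0],[0,0,8]],
  [[0,0,0],[0,0,8]],
  [[0,0,0],[0,0,8]],
  [[0,0,0],[0,0,8.1]],
  [[-0.0347,0.0277,0.01],[0,0,0]],
  [[-0.0347,0.0277,0.01],[0,0,0]],
  [[-0.0347,0.0277,0.01],[0,0,0]],
  [[-0.0347,0.0277,0.01],[0,0,0]],
  [[0,0,0],[0,0,0]],
])

```text
time_s: 19.8
position: [0.5185, -0.1525, 0.0594]
eef_rot: [2.336, 2.099, -0.0]
contact_force: [-0.1, -0.1, 0.2]
grip_width: 0.0499
finger_force: 0.0
```

Run:
```python
from h import *
from plan import plan
snap('side');plan(.5155,-.1496,-.001,-6.6)
```

```text
t=19.9 pos [ 0.5173 -0.1505  0.0595] psi -6.1 j6 -22 f [-0.2  0.7 -0.2] grip 0.0501
turn tool z 0.5 | shift before turn mm [ 0.7 -1.8 60.5] | after turn [ 0.6 -1.8 60.5] tilt 0.02
```

move_arm([
  [[0,-0.001,0.02],[0,0,0]],
  [[0,0,0.016],[0,0,0]],
  [[0,0,0.012],[0,0,0]],
  [[0,0,0.007],[0,0,0]],
  [[0,0,0.0035],[0,0,0]],
  [[0,0,0.002],[0,0,0]],
  [[0,0,0],[0,0,0]],
])

```text
time_s: 20.55
position: [0.5158, -0.1484, -0.0004]
eef_rot: [2.335, 2.101, 0.0]
contact_force: [-0.2, 0.1, -0.7]
grip_width: 0.0499
finger_force: 0.0
```

move_arm([
  [[0,0,0],[0,0,0]],
  [[0,0,0],[0,0,0]],
  [[0,0,0],[0,0,0]],
  [[0,0,0],[0,0,0]],
  [[0,0,0],[0,0,0]],
], hand=0.02)

```text
time_s: 21.05
position: [0.5163, -0.1488, 0.0002]
eef_rot: [2.334, 2.1, 0.001]
contact_force: [-0.9, 0.2, 6.4]
grip_width: 0.0257
finger_force: 61.7
```

```bash
python3 -c "
from plan import plan
plan(.42,.0,.08,74.3)"
```

```text
t=21.1 pos [ 5.163e-01 -1.488e-01  2.000e-04] psi -6.0 j6 -22 f [-0.9  0.2  6.4] grip 0.0257
turn tool z -80.3 | shift before turn mm [ 137.8 -111.3  -80.1] | after turn [132.8 117.1 -80.1] tilt 0.09
```

Gripped (25.7 mm). Lift, move to the waypoint, turn.

move_arm([
  [[0,0,-0.02],[0,0,0]],
  [[0,0,-0.03],[0,0,0]],
  [[0,0,-0.03],[0,0,0]],
  [[0.0345,-0.028,0],[0,0,0]],
  [[0.0345,-0.028,0],[0,0,0]],
  [[0.0345,-0.028,0],[0,0,0]],
  [[0.0345,-0.028,0],[0,0,0]],
  [[0,0,0],[0,0,-8]],
  [[0,0,0],[0,0,-8]],
  [[0,0,0],[0,0,-8]],
])

```text
time_s: 22.05
position: [0.4182, 0.0011, 0.0791]
eef_rot: [-1.839, -2.547, 0.0]
contact_force: [0.7, -0.1, 0.0]
grip_width: 0.0254
finger_force: 60.8
```

move_arm([
  [[0,0,0],[0,0,-8]],
  [[0,0,0],[0,0,-8]],
  [[0,0,0],[0,0,-8]],
  [[0,0,0],[0,0,-8]],
  [[0,0,0],[0,0,-8]],
  [[0,0,0],[0,0,-8]],
  [[0,0,0],[0,0,-8.3]],
  [[0,0,0],[0,0,0]],
])

```text
time_s: 22.85
position: [0.4183, 0.0007, 0.079]
eef_rot: [-0.431, -3.111, -0.0]
contact_force: [-0.7, 0.1, -0.2]
grip_width: 0.0253
finger_force: 60.8
```

```bash
python3 -c "
from plan import plan
plan(.4708,.303,.06,74.3)"
```

```text
t=22.9 pos [0.4183 0.0007 0.079 ] psi 74.2 j6 -90 f [-0.7  0.1 -0.2] grip 0.0253
turn tool z -0.1 | shift before turn mm [ 31.6 305.2  19. ] | after turn [ 31.3 305.2  19. ] tilt 0.03
```

move_arm([
  [[0.0045,0.0436,0],[0,0,0]],
  [[0.0045,0.0436,0],[0,0,0]],
  [[0.0045,0.0436,0],[0,0,0]],
  [[0.0045,0.0436,0],[0,0,0]],
  [[0.0045,0.0436,0],[0,0,0]],
  [[0.0045,0.0436,0.005],[0,0,0]],
  [[0.0045,0.0436,0.014],[0,0,0]],
  [[0,0,0],[0,0,0]],
  [[0,0,0],[0,0,0]],
  [[0,0,0],[0,0,0]],
])

```text
time_s: 23.85
position: [0.471, 0.3022, 0.0603]
eef_rot: [-0.433, -3.111, 0.001]
contact_force: [-0.2, -0.1, -0.5]
grip_width: 0.0252
finger_force: 60.8
```

```bash
python3 -c "
from plan import plan
plan(.4708,.303,.005,74.3)"
```

```text
t=23.9 pos [0.471  0.3022 0.0603] psi 74.1 j6 -53 f [-0.2 -0.1 -0.5] grip 0.0252
turn tool z -0.2 | shift before turn mm [ 0.4  0.8 55.3] | after turn [ 0.4  0.8 55.3] tilt 0.03
```

move_arm([
  [[0,0.0005,0.018],[0,0,0]],
  [[0,0,0.015],[0,0,0]],
  [[0,0,0.011],[0,0,0]],
  [[0,0,0.006],[0,0,0]],
  [[0,0,0.003],[0,0,0]],
  [[0,0,0.002],[0,0,0]],
  [[0,0,0],[0,0,0]],
  [[0,0,0],[0,0,0]],
])

```text
time_s: 24.65
position: [0.4717, 0.3036, 0.0057]
eef_rot: [0.43, 3.111, 0.001]
contact_force: [-0.2, 0.3, 0.2]
grip_width: 0.0253
finger_force: 60.8
```

move_arm([
  [[0,0,0],[0,0,0]],
  [[0,0,0],[0,0,0]],
  [[0,0,0],[0,0,0]],
  [[0,0,-0.01],[0,0,0]],
  [[0,0,-0.025],[0,0,0]],
  [[0,0,-0.03],[0,0,0]],
  [[0,0,-0.03],[0,0,0]],
  [[0,-0.04,0],[0,0,0]],
  [[0,-0.04,0],[0,0,0]],
  [[0,-0.04,0],[0,0,0]],
], hand=0.042)

```text
time_s: 25.65
position: [0.4386, 0.187, 0.1014]
eef_rot: [0.428, 3.11, 0.001]
contact_force: [-0.0, -0.2, -1.1]
grip_width: 0.0421
finger_force: 0.0
```

move_arm([
  [[0,-0.04,0],[0,0,0]],
  [[0,-0.04,0],[0,0,0]],
  [[0,-0.04,0],[0,0,0]],
  [[0,-0.04,0],[0,0,0]],
  [[0,0,0],[0,0,8]],
  [[0,0,0],[0,0,8]],
  [[0,0,0],[0,0,8]],
  [[0,0,0],[0,0,8]],
  [[0,0,0],[0,0,8]],
  [[0,0,0],[0,0,8]],
], hand=0.05)

```text
time_s: 26.65
position: [0.3956, 0.0339, 0.101]
eef_rot: [1.666, 2.662, 0.001]
contact_force: [0.6, 1.2, -0.4]
grip_width: 0.0501
finger_force: 0.0
```

Run:
```python
from h import *
from plan import plan
im,d=snap('top'); hsv=cv2.cvtColor(im,cv2.COLOR_RGB2HSV);S=hsv[...,1].astype(int);H=hsv[...,0]
g=(S>80)&(H>25)&(H<95)
seg('top',im,g,(205,182,280,237),.012,'shell far'); seg('top',im,g,(205,243,275,297),.012,'shell near')
seg('top',im,(H>45)&(H<90)&(S>60),(220,305,265,338),.006,'board2'); seg('top',im,(H>45)&(H<90)&(S>60),(430,280,476,320),.006,'board1')
cv2.imwrite('pics/s2.png',np.hstack([cv2.resize(im[120:230,130:240,::-1],(400,400),interpolation=3),cv2.resize(im[180:230,280:330,::-1],(400,400),interpolation=3)]))
plan(.411,-.120,.06,8.8)
```

```text
shell far mean [0.563  0.2767] rect [563.2 276.4] [30.3 74.9] 75.0 pca 165.7
shell near mean [0.4735 0.3029] rect [473.8 302.7] [29.9 74.4] 72.4 pca 163.0
board2 mean [0.3636 0.2762] rect [361.8 273.5] [57.6 27. ] 84.0 pca 92.9
board1 mean [ 0.4115 -0.1172] rect [ 410.7 -120.9] [30.6 59.9] 9.3 pca 108.5
t=26.7 pos [0.3956 0.0339 0.101 ] psi 25.7 j6 -37 f [ 0.1 -0.  -0.1] grip 0.05
turn tool z 16.9 | shift before turn mm [-145.3  -52.9   41. ] | after turn [-154.4   -8.3   41. ] tilt 0.06
```

View pics/s2.png

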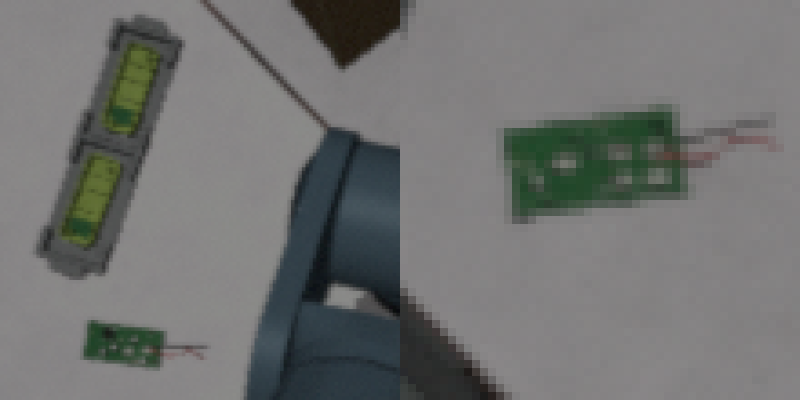

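Both shells lie in their pockets, at (135,85) and (92,200) in the left panel. Board 1's plate spans (505,110) to (688,215) in the right panel with leads to the right, which agrees with the fit. Next is board 1.

move_arm([
  [[0,0,0],[0,0,8.5]],
  [[0,0,0],[0,0,8.4]],
  [[-0.0386,-0.002,0.01],[0,0,0]],
  [[-0.0386,-0.002,0.01],[0,0,0]],
  [[-0.0386,-0.002,0.01],[0,0,0]],
  [[-0.0386,-0.002,0.01],[0,0,0]],
  [[0,0,0],[0,0,0]],
  [[0,0,0],[0,0,0]],
  [[0,0,0],[0,0,0]],
])

```text
time_s: 27.6
position: [0.4125, -0.1191, 0.0605]
eef_rot: [2.031, 2.397, 0.0]
contact_force: [1.2, -0.2, 0.5]
grip_width: 0.0498
finger_force: 0.0
```

```bash
python3 -c "
from plan import plan
plan(.4107,-.1209,-.002,8.8)"
```

```text
t=27.6 pos [ 0.4125 -0.1191  0.0605] psi 9.5 j6 -41 f [ 1.2 -0.2  0.5] grip 0.0498
turn tool z 0.7 | shift before turn mm [-1.5 -2.  62.5] | after turn [-1.6 -2.  62.5] tilt 0.01
```

move_arm([
  [[-0.0015,-0.002,0.02],[0,0,0.7]],
  [[0,0,0.017],[0,0,0]],
  [[0,0,0.012],[0,0,0]],
  [[0,0,0.007],[0,0,0]],
  [[0,0,0.004],[0,0,0]],
  [[0,0,0.002],[0,0,0]],
  [[0,0,0],[0,0,0]],
  [[0,0,0],[0,0,0]],
])

```text
time_s: 28.4
position: [0.4112, -0.1218, -0.0013]
eef_rot: [2.047, 2.382, 0.0]
contact_force: [-0.5, 0.2, -0.4]
grip_width: 0.0504
finger_force: 0.0
```

move_arm([
  [[0,0,0],[0,0,0]],
  [[0,0,0],[0,0,0]],
  [[0,0,0],[0,0,0]],
  [[0,0,0],[0,0,0]],
  [[0,0,0],[0,0,0]],
], hand=0.024)

```text
time_s: 28.9
position: [0.4118, -0.1222, -0.0003]
eef_rot: [2.046, 2.381, 0.0]
contact_force: [-2.1, 0.3, 9.9]
grip_width: 0.0303
finger_force: 62.2
```

```bash
python3 -c "
from plan import plan
plan(.5023,-.034,.06,76.5)"
```

```text
t=28.9 pos [ 4.118e-01 -1.222e-01 -3.000e-04] psi 8.7 j6 -40 f [-2.1  0.3  9.9] grip 0.0303
turn tool z -67.8 | shift before turn mm [ 73.5 102.8 -60.3] | after turn [-67.5 106.8 -60.3] tilt 0.1
```

move_arm([
  [[0,0,-0.02],[0,0,0]],
  [[0,0,-0.045],[0,0,0]],
  [[0,0,0],[0,0,-8.5]],
  [[0,0,0],[0,0,-8.5]],
  [[0,0,0],[0,0,-8.5]],
  [[0,0,0],[0,0,-8.5]],
  [[0,0,0],[0,0,-8.5]],
  [[0,0,0],[0,0,-8.5]],
  [[0,0,0],[0,0,-8.4]],
  [[0,0,0],[0,0,-8.4]],
])

```text
time_s: 29.9
position: [0.4108, -0.1216, 0.0635]
eef_rot: [0.361, 3.12, -0.0]
contact_force: [0.9, 0.3, -0.2]
grip_width: 0.0297
finger_force: 59.7
```

move_arm([
  [[-0.0225,0.0356,0],[0,0,0]],
  [[-0.0225,0.0356,0],[0,0,0]],
  [[-0.0225,0.0356,0],[0,0,0]],
  [[0,0,0],[0,0,0]],
  [[0,0,0],[0,0,0]],
])

```text
time_s: 30.4
position: [0.5015, -0.033, 0.0632]
eef_rot: [-0.368, -3.12, 0.0]
contact_force: [0.3, -0.3, -0.6]
grip_width: 0.0304
finger_force: 59.8
```

Run:
```python
from h import *
from plan import plan
b,_=snap('side'); plan(.5023,-.034,.0045,76.5)
cv2.imwrite('pics/bt1.png',cv2.resize(b[150:280,230:360,::-1],(500,500),interpolation=3))
```

```text
t=30.4 pos [ 0.5009 -0.0335  0.0631] psi 76.5 j6 -93 f [-0.6 -0.1 -1. ] grip 0.0298
turn tool z -0.0 | shift before turn mm [-1.5 -0.1 58.6] | after turn [-1.5 -0.1 58.6] tilt 0.05
```

View pics/bt1.png

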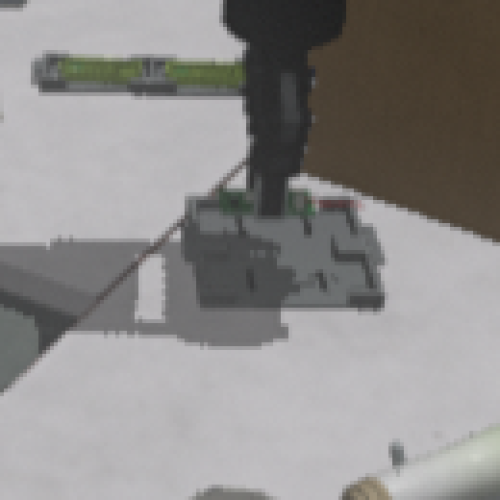

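Board held level at (265,203) with its leads pointing away from the robot, above the near pocket. Lower it.

move_arm([
  [[-0.0015,0,0.018],[0,0,0]],
  [[0,0,0.016],[0,0,0]],
  [[0,0,0.011],[0,0,0]],
  [[0,0,0.006],[0,0,0]],
  [[0,0,0.004],[0,0,0]],
  [[0,0,0.002],[0,0,0]],
  [[0,0,0.001],[0,0,0]],
  [[0,0,0],[0,0,0]],
])

```text
time_s: 31.25
position: [0.5032, -0.0339, 0.0056]
eef_rot: [0.37, 3.119, -0.0]
contact_force: [-0.7, 0.3, -0.7]
grip_width: 0.0298
finger_force: 59.8
```

```bash
python3 -c "
from plan import plan
plan(.5023,-.034,.0045,76.5)"
```

```text
t=31.2 pos [ 0.5032 -0.0339  0.0056] psi 76.5 j6 -93 f [-0.7  0.3 -0.7] grip 0.0298
turn tool z -0.0 | shift before turn mm [ 0.8 -0.3  1.1] | after turn [ 0.8 -0.3  1.1] tilt 0.04
```

move_arm([
  [[0,0,0.001],[0,0,0]],
  [[0,0,0],[0,0,0]],
  [[0,0,0],[0,0,0]],
])

```text
time_s: 31.55
position: [0.503, -0.0339, 0.0044]
eef_rot: [0.37, 3.119, -0.0]
contact_force: [-0.2, -0.2, -0.3]
grip_width: 0.03
finger_force: 59.8
```

move_arm([
  [[0,0,0],[0,0,0]],
  [[0,0,0],[0,0,0]],
  [[0,0,0],[0,0,0]],
  [[0,0,-0.01],[0,0,0]],
  [[0,0,-0.025],[0,0,0]],
  [[0,0,-0.03],[0,0,0]],
  [[0,0,-0.03],[0,0,0]],
  [[0.035,0,0],[0,0,0]],
  [[0.035,0,0],[0,0,0]],
  [[0.035,0,0],[0,0,0]],
], hand=0.044)

```text
time_s: 32.55
position: [0.4, -0.0091, 0.1]
eef_rot: [0.37, 3.119, -0.0]
contact_force: [-0.6, 0.8, 0.2]
grip_width: 0.0438
finger_force: 0.0
```

```bash
python3 -c "
from plan import plan
plan(.3622,.2734,.09,-5.5)"
```

```text
t=32.5 pos [ 0.4    -0.0091  0.1   ] psi 76.5 j6 -94 f [-0.6  0.8  0.2] grip 0.0438
turn tool z 82.0 | shift before turn mm [102.9 265.8   9.9] | after turn [277.6 -64.7   9.9] tilt 0.06
```

move_arm([
  [[0.0147,0.038,0],[0,0,0]],
  [[0.0147,0.038,0],[0,0,0]],
  [[0.0147,0.038,0],[0,0,0]],
  [[0.0147,0.038,0],[0,0,0]],
  [[0.0147,0.038,0],[0,0,0]],
  [[0.0147,0.038,0],[0,0,0]],
  [[0.0147,0.038,0],[0,0,0]],
  [[0,0,0],[0,0,8.2]],
  [[0,0,0],[0,0,8.2]],
  [[0,0,0],[0,0,8.2]],
], hand=0.05)

```text
time_s: 33.55
position: [0.363, 0.274, 0.1]
eef_rot: [1.033, 2.966, 0.001]
contact_force: [0.2, 0.1, 0.5]
grip_width: 0.05
finger_force: 0.0
```

move_arm([
  [[0,0,0.01],[0,0,8.2]],
  [[0,0,0.01],[0,0,8.2]],
  [[0,0,0.01],[0,0,8.2]],
  [[0,0,0.01],[0,0,8.2]],
  [[0,0,0],[0,0,8.2]],
  [[0,0,0],[0,0,8.2]],
  [[0,0,0],[0,0,8.2]],
  [[0,0,0],[0,0,0]],
  [[0,0,0],[0,0,0]],
])

```text
time_s: 34.45
position: [0.3633, 0.2735, 0.0598]
eef_rot: [2.323, 2.115, 0.001]
contact_force: [-0.2, 0.0, 0.6]
grip_width: 0.05
finger_force: 0.0
```

Run:
```python
from h import *
from plan import plan
im,d=snap('top'); hsv=cv2.cvtColor(im,cv2.COLOR_RGB2HSV);S=hsv[...,1].astype(int);H=hsv[...,0]
g=(H>45)&(H<90)&(S>60)
seg('top',im,g,(352,192,440,285),.010,'board1 placed')
plan(.3622,.2734,-.002,-5.5)
cv2.imwrite('pics/b1.png',cv2.resize(im[120:195,230:305,::-1],(500,500),interpolation=3))
```

```text
board1 placed mean [ 0.4985 -0.0308] rect [501.9 -32.9] [31.4 61.9] 77.8 pca 176.0
t=34.5 pos [0.3632 0.2735 0.0597] psi -5.4 j6 28 f [-0.5  0.2 -0.9] grip 0.0498
turn tool z 0.1 | shift before turn mm [-0.2 -1.1 61.7] | after turn [-0.2 -1.1 61.7] tilt 0.03
```

View pics/b1.png

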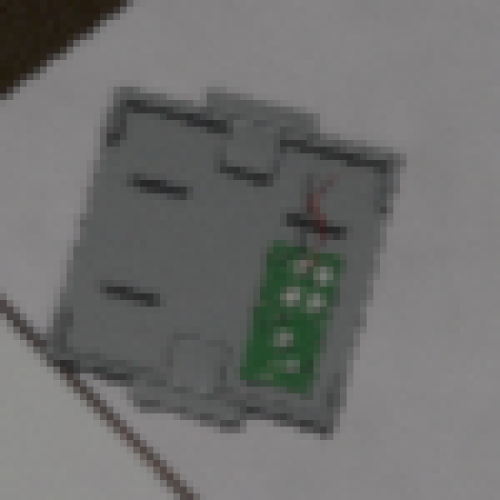

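Board 1 lies flat inside the right pocket at (293,315), its leads ending at (320,180) within the walls. Now grasp board 2.

move_arm([
  [[0,-0.001,0.02],[0,0,0]],
  [[0,0,0.017],[0,0,0]],
  [[0,0,0.012],[0,0,0]],
  [[0,0,0.007],[0,0,0]],
  [[0,0,0.004],[0,0,0]],
  [[0,0,0.001],[0,0,0]],
  [[0,0,0],[0,0,0]],
  [[0,0,0],[0,0,0]],
])

```text
time_s: 35.3
position: [0.3626, 0.2738, -0.0012]
eef_rot: [2.326, 2.111, 0.002]
contact_force: [-0.5, -0.1, 0.7]
grip_width: 0.0498
finger_force: 0.0
```

move_arm([
  [[0,0,0],[0,0,0]],
  [[0,0,0],[0,0,0]],
  [[0,0,0],[0,0,0]],
  [[0,0,0],[0,0,0]],
  [[0,0,0],[0,0,0]],
], hand=0.024)

```text
time_s: 35.8
position: [0.3631, 0.2741, -0.0001]
eef_rot: [2.326, 2.111, 0.002]
contact_force: [-1.7, -1.1, 10.6]
grip_width: 0.0282
finger_force: 61.8
```

```bash
python3 -c "
from plan import plan
plan(.5187,.034,.07,76.5)"
```

```text
t=35.8 pos [ 3.631e-01  2.741e-01 -1.000e-04] psi -5.5 j6 28 f [-1.7 -1.1 10.6] grip 0.0282
turn tool z -82.0 | shift before turn mm [-223.9  178.1  -70.1] | after turn [-207.4 -197.1  -70.1] tilt 0.09
```

move_arm([
  [[0,0,-0.02],[0,0,0]],
  [[0,0,-0.045],[0,0,0]],
  [[0,0,-0.005],[0,0,-8.2]],
  [[0,0,0],[0,0,-8.2]],
  [[0,0,0],[0,0,-8.2]],
  [[0,0,0],[0,0,-8.2]],
  [[0,0,0],[0,0,-8.2]],
  [[0,0,0],[0,0,-8.2]],
  [[0,0,0],[0,0,-8.2]],
  [[0,0,0],[0,0,-8.2]],
])

```text
time_s: 36.8
position: [0.3621, 0.2736, 0.0685]
eef_rot: [0.803, 3.037, 0.0]
contact_force: [0.3, -0.2, -0.5]
grip_width: 0.0281
finger_force: 59.6
```

move_arm([
  [[0,0,0],[0,0,-8.2]],
  [[0,0,0],[0,0,-8.2]],
  [[-0.021,-0.039,0],[0,0,0]],
  [[-0.021,-0.039,0],[0,0,0]],
  [[-0.021,-0.039,0],[0,0,0]],
  [[-0.021,-0.039,0],[0,0,0]],
  [[-0.021,-0.039,0],[0,0,0]],
  [[0,0,0],[0,0,0]],
])

```text
time_s: 37.6
position: [0.4205, 0.0553, 0.0693]
eef_rot: [0.381, 3.115, -0.001]
contact_force: [0.3, -0.3, -0.4]
grip_width: 0.0279
finger_force: 59.6
```

```bash
python3 -c "
from plan import plan
plan(.5187,.034,.06,76.5)"
```

```text
t=37.6 pos [0.4205 0.0553 0.0693] psi 76.1 j6 -84 f [ 0.3 -0.3 -0.4] grip 0.0279
turn tool z -0.4 | shift before turn mm [-100.4    3.     9.6] | after turn [-100.4    2.2    9.6] tilt 0.18
```

move_arm([
  [[-0.033,0.0007,0.003],[0,0,-0.4]],
  [[-0.034,0.0007,0.003],[0,0,0]],
  [[-0.0335,0.0007,0.003],[0,0,0]],
  [[0,0,0],[0,0,0]],
  [[0,0,0],[0,0,0]],
  [[0,0,0],[0,0,0]],
])

```text
time_s: 38.2
position: [0.5156, 0.0391, 0.059]
eef_rot: [-0.358, -3.12, -0.0]
contact_force: [-0.5, 0.2, -0.5]
grip_width: 0.0282
finger_force: 59.6
```

```bash
python3 -c "
from plan import plan
plan(.5187,.034,.0045,76.5)"
```

```text
t=38.2 pos [0.5156 0.0391 0.059 ] psi 76.9 j6 -85 f [-0.5  0.2 -0.5] grip 0.0282
turn tool z 0.4 | shift before turn mm [-4.2 -4.2 54.5] | after turn [-4.2 -4.2 54.5] tilt 0.08
```

move_arm([
  [[-0.004,-0.004,0.01],[0,0,0.4]],
  [[0,0,0.016],[0,0,0]],
  [[0,0,0.01],[0,0,0]],
  [[0,0,0],[0,0,0]],
  [[0,0,0],[0,0,0]],
])

```text
time_s: 38.7
position: [0.5194, 0.0336, 0.0231]
eef_rot: [-0.37, -3.119, -0.0]
contact_force: [-0.6, 0.5, 0.7]
grip_width: 0.028
finger_force: 59.6
```

```bash
python3 -c "
from plan import plan
plan(.5187,.034,.0045,76.5)"
```

```text
t=38.7 pos [0.5194 0.0336 0.0231] psi 76.5 j6 -85 f [-0.6  0.5  0.7] grip 0.028
turn tool z -0.0 | shift before turn mm [ 0.8  0.2 18.6] | after turn [ 0.8  0.2 18.6] tilt 0.04
```

move_arm([
  [[0,0,0.008],[0,0,0]],
  [[0,0,0.006],[0,0,0]],
  [[0,0,0.003],[0,0,0]],
  [[0,0,0.0015],[0,0,0]],
  [[0,0,0],[0,0,0]],
  [[0,0,0],[0,0,0]],
])

```text
time_s: 39.3
position: [0.5199, 0.0335, 0.0049]
eef_rot: [0.371, 3.119, 0.0]
contact_force: [-0.4, 0.2, -0.2]
grip_width: 0.0277
finger_force: 59.6
```

move_arm([
  [[0,0,0],[0,0,0]],
  [[0,0,0],[0,0,0]],
  [[0,0,0],[0,0,0]],
  [[0,0,-0.01],[0,0,0]],
  [[0,0,-0.025],[0,0,0]],
  [[0,0,-0.03],[0,0,0]],
  [[0,0,-0.03],[0,0,0]],
  [[0.03,0.02,-0.01],[0,0,0]],
  [[0.03,0.03,-0.01],[0,0,0]],
  [[0.02,0.04,0],[0,0,0]],
], hand=0.044)

```text
time_s: 40.3
position: [0.4629, 0.1403, 0.1221]
eef_rot: [0.374, 3.116, 0.001]
contact_force: [1.0, 0.2, -0.2]
grip_width: 0.0439
finger_force: 0.0
```

move_arm([
  [[0,0.045,0],[0,0,0]],
  [[0,0.045,0],[0,0,0]],
  [[0,0.045,0],[0,0,0]],
  [[0,0.045,0],[0,0,0]],
  [[0,0.045,-0.01],[0,0,0]],
  [[0,0.03,-0.02],[0,0,0]],
  [[0,0,0],[0,0,0]],
  [[0,0,0],[0,0,0]],
])

```text
time_s: 41.1
position: [0.5229, 0.388, 0.1506]
eef_rot: [0.369, 3.119, 0.0]
contact_force: [-0.8, -0.2, 0.0]
grip_width: 0.0442
finger_force: 0.0
```

Run:
```python
from h import *
print(robot.get_state()['time_s'])
im,d=snap('top'); b,_=snap('side'); hsv=cv2.cvtColor(im,cv2.COLOR_RGB2HSV);S=hsv[...,1].astype(int);H=hsv[...,0]
g=(H>45)&(H<90)&(S>60)
seg('top',im,g,(352,192,397,285),.010,'board2 placed');seg('top',im,g,(395,192,440,285),.010,'board1 placed')
seg('top',im,cv2.morphologyEx(((cloud('top',d)[...,2]>.03)).astype(np.uint8),cv2.MORPH_OPEN,np.ones((5,5)))>0,(552,170,620,285),.035,'tube')
f=lambda im,x0,y0,x1,y1:cv2.resize(im[y0:y1,x0:x1,::-1],(400,300),interpolation=3)
cv2.imwrite('pics/fin.png',np.vstack([np.hstack([f(im,230,110,430,260),f(b,220,150,440,315)]),np.hstack([f(im,230,120,330,195),f(im,120,115,240,205)])]))
```

```text
41.1
board2 placed mean [0.5149 0.0362] rect [518.9  34.2] [29.6 59.9] 76.9 pca 175.5
board1 placed mean [ 0.4984 -0.0309] rect [501.6 -32.8] [31.4 62.6] 77.8 pca 176.5
tube mean [ 0.5664 -0.3359] rect [ 564.4 -336.8] [179.6  38.6] 12.5 pca 12.6
```

View pics/fin.png

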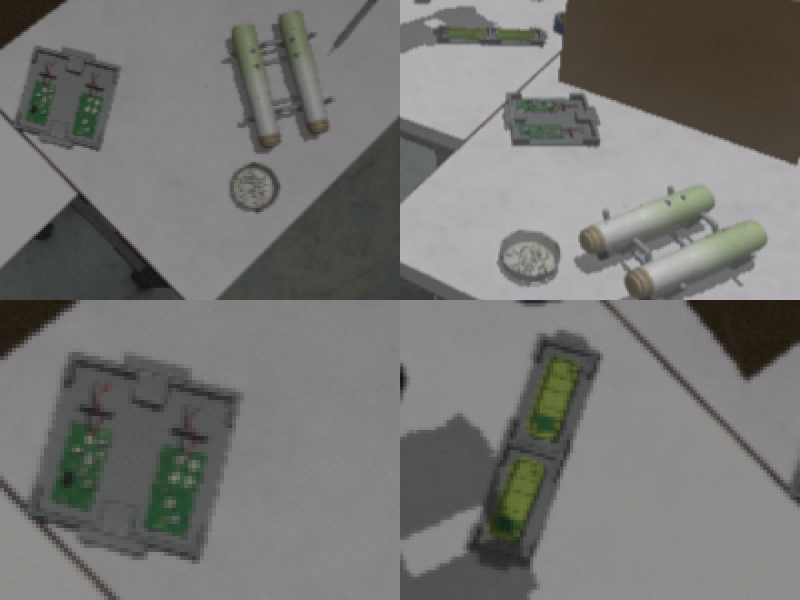

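The picture shows both tubes in the rack, both boards in the board tray at (80,465) and (180,490), and both shells in the shell tray at (555,395) and (517,500). The dish has not moved, and the arm is clear of everything.

```bash
python3 -c "
from workcell import robot
print(robot.finish_job())"
```

```text
the job is handed in; nothing more can be done
None
```

The job is handed in at about 41 s of the 128 s: the tube is in the rack's empty seat, and both half shells and both circuit boards are flat in their tray pockets. The hand-in gave no verdict, but the last pictures showed every part in place and the seated tube and dish where they were.

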